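# Spot a bracket's hole centres through onto its sole plate with a transfer punch

### The job

The shaft bracket is clamped on its sole plate and its hole centres have to be spotted through onto the steel: take the long transfer punch out of the wooden block and, holding it upright, touch its point lightly to the plate through the left bolt hole of the bracket's foot (left as the robot sees it), then through the right one, for a fine prick mark at each. Last, pass it down through the bracket's upper bush and on through the lower one until the point meets the plate, and finish holding it there, firmly gripped and pressed down on the steel with light hand pressure, ready for the hammer blow. Leave the other tools and the bolts as they are.

Things in the scene. Friction and masses are not known exactly. Their poses are not given: they have to be found in the camera images.
- punch: transfer punch: plain bright steel round bar, 12 mm in diameter and 170 mm long, 0.1 to 0.21 kg, pointed at its lower end; stands point down in a hole of the wooden block, 110 mm of it above the block: by far the tallest of the three tools there, the hole it is in varies, and it may lean up to about 1 degree. Origin at the point, z axis up along the bar to its flat head
- punch_tip (a point): the point of the punch (same place as its body's origin). The nose is a cone 10 mm long ending in a 2 mm wide flat
- block: wooden tool block 50 x 130 x 70 mm high, fixed, origin at the centre of its underside, y along its length; three holes of 12.8 mm in a row 38 mm apart, 60 mm deep (floors 10 mm above the bench)
- plate: sole plate: bright steel, 150 x 300 x 8 mm, lying fixed on two wooden packers 25 mm high, so its top is 33 mm above the bench. Origin at bench level below its centre, y along its length
- bracket: dark welded steel shaft bracket, fixed on the plate by two grey G-clamps; nothing is higher than 94 mm above the plate. Foot 70 x 200 x 10 mm with a bolt hole near either end, upright 44 mm wide, and two short arms, one over the other, pointing away from the robot, each ending in a 36 mm round boss with a bronze bush. Origin under the foot's centre on the plate's top, x towards the bushes, y to the foot's left end
- hole_left (a point): point on the plate's top face in the centre of the left bolt hole (75 mm from the foot's centre, robot's left). The hole is 14 mm in diameter, upright, 10 mm deep down to the plate
- hole_right (a point): the same in the right bolt hole
- bush_upper (a point): centre of the upper bush's mouth, 92 mm above the plate. Bore 14 mm, upright, 18 mm long; on the bracket's axis 60 mm beyond the foot's centre
- bush_lower (a point): centre of the lower bush's mouth, 46 mm above the plate, straight below the upper one. Bore 14 mm, 18 mm long; below it 28 mm of free space to the plate
- spot (a point): point on the plate's top face on the axis of the two bushes: where the punch's point must end
- chisel: short cold chisel in the block, 12 mm shank, 90 mm long, leave alone
- drift: short pin drift in the block, 12 mm shank, 82 mm long, leave alone
- bolt_a: hexagon bolt, 12 mm shank, 48 mm high, standing on its head on the plate to the right of the bushes, leave alone
- bolt_b: the same to the left of the bushes, leave alone
- hammer: hammer, 280 mm, lying on the bench beyond the plate, leave alone
- spanner: spanner, 170 mm, lying on the bench to the right, leave alone
- tape: yellow tape measure, disc 110 mm wide and 32 mm high, on the bench to the left, leave alone
- disc: dark flap disc 115 mm wide, 10 mm high, on the bench to the left, nearer the robot, leave alone

How it is judged:
By the outcome, as a careful person would: the job done as asked, in the order asked, and still so for the second after the job is handed in, while the arm keeps its last pose, push and grip.
It also fails if it takes over 53 s, if anything falls off the work surface, if the arm or the gripper's body presses on something with over 40 N, if the wrist force passes 120 N, or if a joint passes its speed limit or range.

### The arm

A 6-joint arm with a two-finger parallel gripper is mounted at the origin on the work surface. World frame = base frame: x ahead of the robot, y to its left, z up, the work surface at z = 0. Lengths are in m, angles in degrees, forces in N, time in s.
With the tool pointing down it reaches from about 0.35 to 0.875 m from the base axis. Payload 4.2 kg.
Tool frame: the origin (TCP) lies on the centre line of the jaws, within the pads' length; the fingertips stand 19 mm ahead of it and the grasp point (between the pads) is the TCP; x points along the fingers, y is the direction in which the jaws open and shut, and the axes are right-handed (so a half turn about x gives the same grasp; the last joint's range is limited). The gripper opens to 87 mm and grips with 3 to 60 N. Pads are 19 mm wide; open, the fingers measure 117 mm over their backs; the gripper's body (75 mm by 190 mm) begins 51 mm behind the grasp point.
Start: joints at [-57.09, 22.042, 0.453, 0, -68.411, -14.817], TCP at [0.194, -0.594, 0.242] pointing down, gripper open.
Joint ranges: [-179.83, 179.83], [-69.29, 118.12], [-61.27, 80.66], [-181.25, 117.63], [-171.15, -9.14], [-177.46, 177.46]. Speed limits (degrees/s): [159.86, 159.86, 180, 180, 180, 180].

### API

Orientations are given as a 3x3 rotation matrix whose columns are the frame's x, y, z axes.
In Python, from station import * gives the robot as it stands.
- The arm moves only by the shell command python3 -m creep 'ROWS'. ROWS is JSON, a list of rows, each a list of 5 numbers: the opening, from 0 (shut) to 1 (fully open), then the shift along the world's x, y, z in mm, then the turn about the world's z in rad. In form: [[jaw, x, y, z, turn], ...]. A call has exactly 8 rows; each row is the pose to reach, as a shift and turn from the pose measured when the call began; what a row does not reach only later rows make up. A row lasts 1/10 s, in which the tool goes at most 50 mm and 8.59 degrees, less where a joint would pass 70% of its speed; a pose out of reach is approached as far as the arm can. A call with a gripper value outside its range is refused whole. The fingers move at their own pace and stop on an object; the grip force is fixed at half the most. Time passes only in rows, so rows that repeat a pose let the fingers close, or fill a call up. It gives the time, the measured TCP pose, the force and the opening at its end, in the units of the state.
- sense(): the state, without advancing time (a new reading comes with each control period).
- capture(name): name is "scene" or "side" or "wrist"; returns a dict with "image" (384x512x3 uint8, blue, green, red), "z_map" (384x512 float32, m along the optical axis (not along the pixel's ray), 0 where there is no reading), "mtx" (3x3 intrinsics, pixels), "eye" and "attitude" of the camera in the world. Camera axes: x right, y up, looking along -z (the intrinsics and any distortion apply to the point x, -y, -z); pixel columns grow to the right and rows downward; lengths in m; the calibration is good to about 2 mm. A picture is of the moment at which its call begins.
- finish_job(): hands the job in, once; it reports no verdict.
Trained networks look in a picture, given as the dict that the camera call returned (one of the last four; its "shot" number tells which), for a name from the list of things; names that differ only in an ending like _2 or _b are one class to them, and where a whole thing is asked for, a point or a joint stands for the part that bears it (a point fixed in the world has none). Each returns a list of dicts, best first, with "confidence" (0 to 1); they miss things now and then, are a little off and sometimes report something else, mostly with a low value. They report only what shows in the picture. A call takes as long as a camera call.
- look_for(picture, thing): "box" ([left, top, right, bottom] in pixels, round what is visible of it).
- mark_of(picture, thing): "centre" ([column, row] in pixels: a listed point, or the origin of a listed thing).
The state is a dict: "time_s": time; "joints": joint angles; "joint_velocities": joint speeds; "effort": joint torques, N m; "tcp_pos": TCP position; "ee_rot": TCP orientation; "wrist_force": force on the tool from outside, world axes, zero at the start; "moment": the same for the moment, N m; "gripper_width": opening from 0.0 (shut) to 1.0 (fully open).
Only numpy, scipy, OpenCV 4.12 (cv2) and the standard library are available. Lean on these libraries where they do the work, as an engineer would, in place of code of your own. Each camera call takes 0.05 s, during which the arm holds its last target.

## Working session

There is one attempt and no reset: what is moved stays moved. The work goes in short steps, Python scripts to look and compute and a shell command to move; the robot and the scene stay as the last step left them, time stands still between calls to the robot, and variables do not carry over. Pictures are saved under pics/ and viewed, and the job is handed in when it is done.

```bash
ls; mkdir -p pics; cat > h.py <<'E'
from station import *
import numpy as np, cv2
def ray(p,uv):
    K=np.array(p["mtx"]);R=np.array(p["attitude"]);
    d=np.linalg.solve(K,[uv[0],uv[1],1.0]); d=np.array([d[0],-d[1],-d[2]])
    return np.array(p["eye"]),R@d
def at(p,uv,z):
    e,d=ray(p,uv); return e+d*(z-e[2])/d[2]
def dep(p,uv,w=1):
    u,v=int(round(uv[0])),int(round(uv[1])); zz=p["z_map"][v-w:v+w+1,u-w:u+w+1]; zz=zz[zz>0]
    e,d=ray(p,uv); return e+d*np.median(zz) if len(zz) else None
def proj(p,X):
    R=np.array(p["attitude"]);c=R.T@(np.array(X)-np.array(p["eye"])); q=np.array(p["mtx"])@[c[0],-c[1],-c[2]]; return q[:2]/q[2]
def tri(a):
    A=np.zeros((3,3));b=np.zeros(3)
    for p,uv in a:
        e,d=ray(p,uv);d=d/np.linalg.norm(d);M=np.eye(3)-np.outer(d,d);A+=M;b+=M@e
    X=np.linalg.solve(A,b); return X,[np.round(proj(p,X)-uv,1) for p,uv in a]
E
python3 - <<'E'
from h import *
np.set_printoptions(precision=4,suppress=True)
print(sense())
for n in ["scene","side","wrist"]:
    p=capture(n); cv2.imwrite(f"pics/{n}0.png",p["image"]); print(n,p["eye"],p["attitude"],p["mtx"],[k for k in p])
    for t in ["punch","punch_tip","block","bracket","hole_left","hole_right","bush_upper","bush_lower","plate","chisel","drift"]:
        m=mark_of(p,t)[:2]; b=look_for(p,t)[:1]
        print(t,[(np.round(x["centre"],1),round(x["confidence"],2), dep(p,x["centre"])) for x in m],[(np.round(x["box"]),round(x["confidence"],2)) for x in b])
print(sense()["time_s"])
E
```

```text
pics
{'time_s': 0.0, 'joints': array([-57.0905,  22.0901,   0.3785,  -0.0303, -68.4096, -14.8167]), 'joint_velocities': array([-0.    ,  0.0585,  0.0431, -0.0631,  0.0342, -0.0794]), 'effort': array([  0.0001, -39.0669,  18.7406,   4.2198,   0.011 ,  -0.0002]), 'tcp_pos': array([ 0.1939, -0.5935,  0.2405]), 'ee_rot': array([[-0.0007, -0.3104,  0.9506],
       [ 0.002 ,  0.9506,  0.3104],
       [-1.    ,  0.0022, -0.0001]]), 'wrist_force': array([-0.5852,  0.8842,  0.8811]), 'moment': array([ 0.0073, -0.0071, -0.0139]), 'gripper_width': 1.0008436816013435}
scene [1.2849 0.9585 0.9793] [[-0.8088 -0.3571  0.4673]
 [ 0.5881 -0.495   0.6397]
 [ 0.0029  0.7922  0.6103]] [[466.3721   0.     255.2176]
 [  0.     466.3721 191.4225]
 [  0.       0.       1.    ]] ['image', 'z_map', 'mtx', 'eye', 'attitude', 'shot']
punch [] [(array([242., 112., 246., 138.]), 0.53)]
punch_tip [(array([186.5, 176.9]), 0.72, array([ 0.6844, -0.2814, -0.0003])), (array([197.1, 225.4]), 0.7, array([ 0.7854, -0.0345, -0.0011]))] [(array([248., 174., 343., 250.]), 0.64)]
block [(array([241.8, 150.1]), 0.75, array([ 
[... 2137 characters left out ...]
 248.5]), 0.75, array([0.494 , 0.1293, 0.0424])), (array([243.3, 264.8]), 0.7, array([0.5462, 0.2125, 0.0354]))] [(array([217., 201., 341., 304.]), 0.87)]
chisel [] [(array([261., 201., 335., 275.]), 0.62)]
drift [(array([244.6, 265.3]), 0.7, array([0.5444, 0.21  , 0.0324]))] []
wrist [ 0.1188 -0.6191  0.3834] [[-0.3107 -0.9093 -0.277 ]
 [ 0.9505 -0.2976 -0.0893]
 [-0.0012 -0.291   0.9567]] [[282.7778   0.     255.6222]
 [  0.     282.7778 191.1434]
 [  0.       0.       1.    ]] ['image', 'z_map', 'mtx', 'eye', 'attitude', 'shot']
punch [] []
punch_tip [] []
block [] []
bracket [] []
hole_left [] []
hole_right [] []
bush_upper [] []
bush_lower [] []
plate [] []
chisel [] []
drift [] []
3.45
```

```bash
python3 - <<'E'
import cv2
a=cv2.imread("pics/scene0.png");cv2.imwrite("pics/scene0c.png",cv2.resize(a[90:270,170:370],None,fx=4,fy=4,interpolation=cv2.INTER_CUBIC)[:600])
a=cv2.imread("pics/side0.png");cv2.imwrite("pics/side0c.png",cv2.resize(a[110:310,210:410],None,fx=3,fy=3,interpolation=cv2.INTER_CUBIC))
E
```

```text
(no output)
```

View pics/scene0c.png

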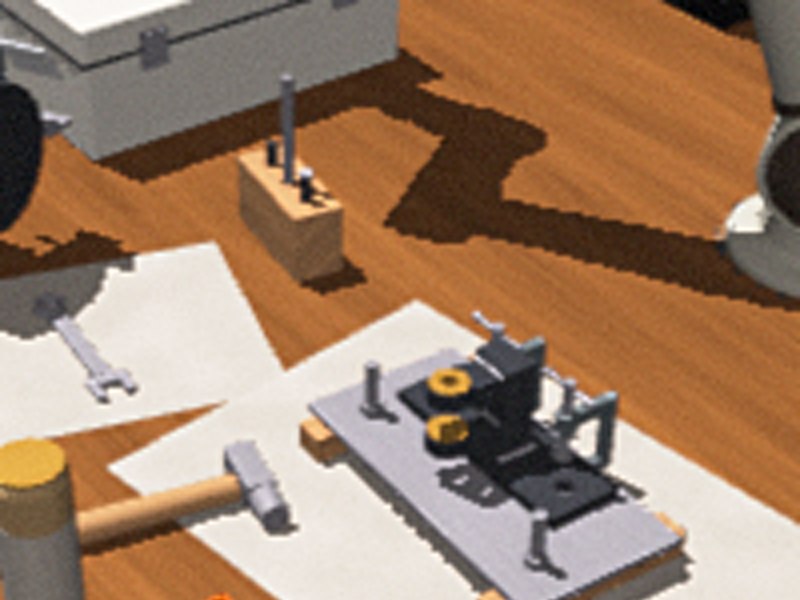

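View pics/side0c.png

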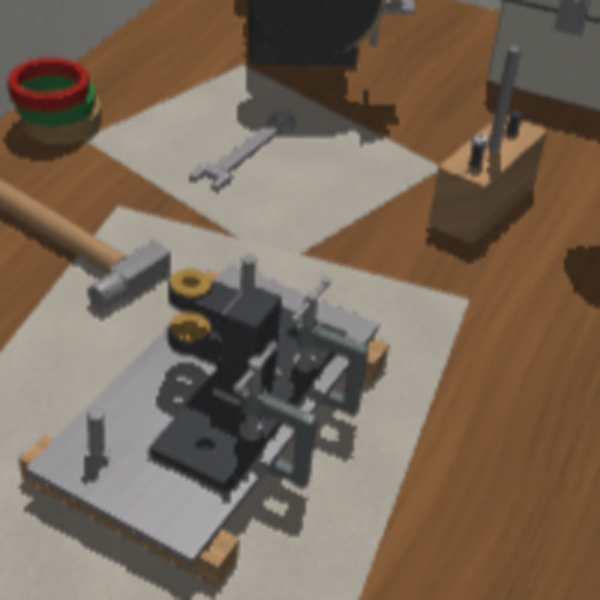

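View pics/side0.png

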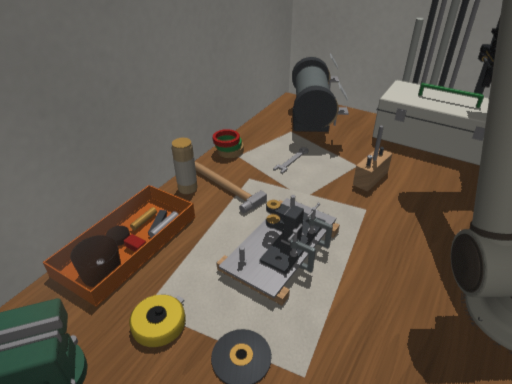

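```bash
python3 - <<'E'
from h import *
np.set_printoptions(precision=4,suppress=True)
s=capture("scene");d=capture("side")
for n,a,b in [("head",(242,109.5),(381,126.5)),("base",(242.5,135.5),(375,159.5)),("hl",(311.5,212),(278.7,257.7)),("bu",(282.5,185.2),(273.7,203.7)),("bl",(281.8,197.5),(272.5,219))]:
    print(n,tri([(s,a),(d,b)]))
print("chisel/drift", dep(s,(238,127),0),dep(s,(246.5,134),0))
# block top corners in scene
for uv in [(230,129),(241,127),(255,141),(245,145)]: print(at(s,uv,0.07))
print("toolbox",[dep(s,(170+x/4,90+y/4)) for x,y in [(150,40),(250,30),(390,20)]])
w=s["z_map"]
E
```

```text
head (array([ 0.4213, -0.3078,  0.1784]), [array([-0.1, -0.4]), array([-0.2,  0.5])])
base (array([ 0.4194, -0.3103,  0.0672]), [array([-0.1, -0.5]), array([-0.3,  0.6])])
hl (array([0.4849, 0.16  , 0.0414]), [array([-0.4, -0.7]), array([-0.4,  1. ])])
bu (array([0.5428, 0.0835, 0.1236]), [array([-0.1, -0.4]), array([-0.2,  0.5])])
bl (array([0.5441, 0.0848, 0.0765]), [array([-0.1, -0.2]), array([-0.1,  0.3])])
chisel/drift [ 0.4142 -0.3469  0.0832] [ 0.4312 -0.2658  0.097 ]
[ 0.4352 -0.3714  0.07  ]
[ 0.3919 -0.3593  0.07  ]
[ 0.4087 -0.2434  0.07  ]
[ 0.4549 -0.2422  0.07  ]
toolbox [array([ 0.4246, -0.5496,  0.1176]), array([ 0.3008, -0.5536,  0.0915]), array([ 0.1132, -0.5551,  0.0493])]
```

```bash
python3 -m creep '[[1,28,35,10,-0.04],[1,56,70,20,-0.08],[1,84,106,30,-0.12],[1,112,142,40,-0.16],[1,140,178,50,-0.2],[1,168,214,60,-0.24],[1,196,250,60,-0.28],[1,216,285,60,-0.316]]'
python3 - <<'E'
from h import *
np.set_printoptions(precision=4,suppress=True)
s=sense();print(s["time_s"],s["tcp_pos"],s["ee_rot"],s["wrist_force"])
p=capture("wrist");cv2.imwrite("pics/w1.png",p["image"]);print(p["eye"],p["attitude"])
for t in ["punch","block"]: print(t,mark_of(p,t)[:2],look_for(p,t)[:2])
print(proj(p,[.420,-.309,.178]),proj(p,[.420,-.309,.07]))
import pickle;pickle.dump(p,open("w1.pkl","wb"))
E
```

```text
time_s: 4.35
tcp_pos: [0.4116, -0.3074, 0.3021]
ee_rot: [[0.002, 0.001, 1.0], [-0.001, 1.0, -0.001], [-1.0, -0.001, 0.002]]
wrist_force: [0.7, 0.5, -0.0]
gripper_width: 1.001
4.35 [ 0.4116 -0.3074  0.3021] [[ 0.0016  0.0011  1.    ]
 [-0.0005  1.     -0.0011]
 [-1.     -0.0005  0.0016]] [ 0.6556  0.5363 -0.0442]
[ 0.3321 -0.3075  0.4439] [[ 0.0009 -0.9562 -0.2928]
 [ 1.      0.0005  0.0016]
 [-0.0014 -0.2929  0.9562]]
punch [{'centre': [253.1, 167.4], 'confidence': 0.83}] [{'box': [247.3, 170.7, 258.1, 202.5], 'confidence': 0.55}]
block [{'centre': [251.5, 162.2], 'confidence': 0.75}] [{'box': [199.9, 142.3, 302.2, 201.2], 'confidence': 0.79}]
[254.5694 197.3998] [254.9629 172.3757]
```

View pics/w1.png

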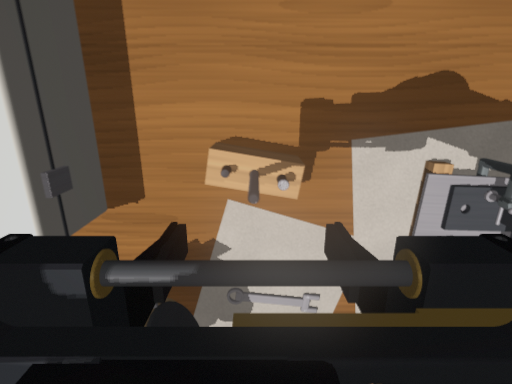

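```bash
python3 -m creep '[[1,9,-1.5,-25,0],[0.6,9,-1.5,-65,0],[0.5,9,-1.5,-105,0],[0.5,9,-1.5,-140,0],[0.5,9,-1.5,-157,0],[0.5,9,-1.5,-157,0],[0,9,-1.5,-157,0],[0,9,-1.5,-157,0]]'
python3 - <<'E'
from h import *
s=sense();print(s["tcp_pos"],s["gripper_width"],s["wrist_force"])
p=capture("wrist");cv2.imwrite("pics/w2.png",p["image"])
E
```

```text
time_s: 5.4
tcp_pos: [0.4198, -0.3116, 0.1462]
ee_rot: [[0.003, 0.0, 1.0], [-0.002, 1.0, -0.0], [-1.0, -0.002, 0.003]]
wrist_force: [0.3, -0.3, -0.8]
gripper_width: 0.45
[ 0.41980057 -0.31162582  0.14617634] 0.44956668637999714 [ 0.31262259 -0.32047577 -0.80886916]
```

View pics/w2.png

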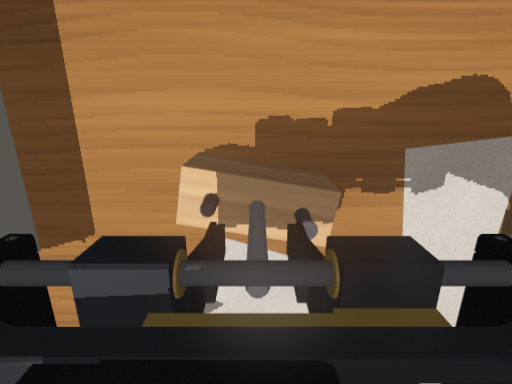

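```bash
python3 -m creep '[[0,0,0,0,0],[0,0,0,0,0],[0,0,0,0,0],[0,0,0,0,0],[0,0,0,0,0],[0,0,0,0,0],[0,0,0,0,0],[0,0,0,0,0]]'
python3 - <<'E'
from h import *
s=sense();print(s["tcp_pos"],s["gripper_width"],s["wrist_force"])
p=capture("wrist");cv2.imwrite("pics/w3.png",p["image"])
E
```

```text
time_s: 6.25
tcp_pos: [0.4202, -0.3114, 0.1466]
ee_rot: [[0.004, -0.0, 1.0], [-0.002, 1.0, 0.0], [-1.0, -0.002, 0.004]]
wrist_force: [0.4, 2.7, 4.3]
gripper_width: 0.129
[ 0.42021244 -0.31138819  0.1465871 ] 0.12890501024551276 [0.38250508 2.67312937 4.29609366]
```

View pics/w3.png

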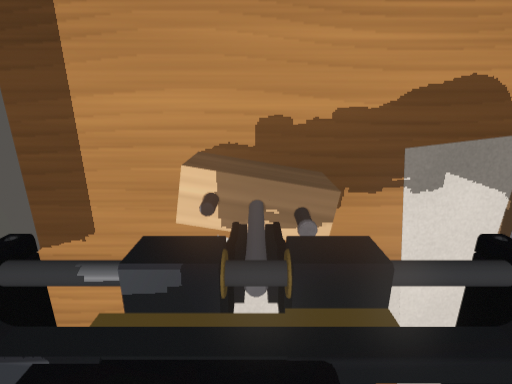

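```bash
python3 -m creep '[[0,0,0,10,0],[0,0,0,30,0],[0,0,0,60,0],[0,0,0,95,0],[0,5,25,125,0],[0,20,60,150,0],[0,35,105,155,0],[0,50,150,155,0]]'; python3 -m creep '[[0,10,45,0,0],[0,20,90,0,0],[0,30,135,0,0],[0,40,180,0,0],[0,50,220,0,0],[0,65,260,0,0],[0,65,280,0,0],[0,65,280,0,0]]'
python3 - <<'E'
from h import *
np.set_printoptions(precision=4,suppress=True)
s=sense();print(s["tcp_pos"],s["gripper_width"],s["wrist_force"],s["time_s"])
import pickle
P={n:capture(n) for n in ["wrist","scene","side"]}
P["tcp"]=s["tcp_pos"];pickle.dump(P,open("v1.pkl","wb"))
for n in ["wrist","scene","side"]:
  p=P[n];cv2.imwrite(f"pics/{n}4.png",p["image"])
  for t in ["hole_left","hole_right","bush_upper","bush_lower","punch_tip"]: print(n,t,[(x["centre"],round(x["confidence"],2)) for x in mark_of(p,t)[:2]])
a=P["scene"]["image"]
cv2.imwrite("pics/scene4c.png",cv2.resize(a[90:240,220:370],None,fx=4,fy=4,interpolation=cv2.INTER_CUBIC))
a=P["side"]["image"];cv2.imwrite("pics/side4c.png",cv2.resize(a[120:320,210:360],None,fx=3,fy=3,interpolation=cv2.INTER_CUBIC))
E
```

```text
time_s: 7.1
tcp_pos: [0.47, -0.1605, 0.3028]
ee_rot: [[0.005, 0.001, 1.0], [-0.002, 1.0, -0.001], [-1.0, -0.002, 0.005]]
wrist_force: [1.0, -0.1, -3.0]
gripper_width: 0.128
time_s: 7.9
tcp_pos: [0.5346, 0.1214, 0.3014]
ee_rot: [[0.002, -0.001, 1.0], [-0.003, 1.0, 0.001], [-1.0, -0.004, 0.002]]
wrist_force: [-0.0, -0.3, -2.5]
gripper_width: 0.125
[0.5346 0.1214 0.3014] 0.12508109835883333 [-0.0045 -0.2574 -2.5383] 7.9
wrist hole_left []
wrist hole_right [([178.4, 125.3], 0.79), ([431.8, 94.0], 0.24)]
wrist bush_upper [([227.4, 182.6], 0.58), ([426.6, 214.1], 0.22)]
wrist bush_lower [([228.5, 176.0], 0.95), ([162.8, 165.3], 0.33)]
wrist punch_tip [([255.1, 187.2], 0.86)]
scene hole_left [([311.6, 214.9], 0.95)]
scene hole_right [([282.4, 189.7], 0.64), ([295.4, 204.6], 0.63)]
scene bush_upper [([284.8, 184.6], 0.95)]
scene bush_lower [([284.0, 196.7], 0.62), ([187.2, 175.1], 0.35)]
scene punch_tip [([294.6, 177.0], 0.45)]
side hole_left [([277.9, 261.3], 0.79)]
side hole_right [([366.6, 179.5], 0.62), ([306.0, 222.9], 0.61)]
side bush_upper [([272.7, 203.7], 0.57)]
side bush_lower [([268.8, 219.3], 0.84)]
side punch_tip [([268.4, 201.1], 0.79), ([273.0, 205.0], 0.45)]
```

View pics/wrist4.png

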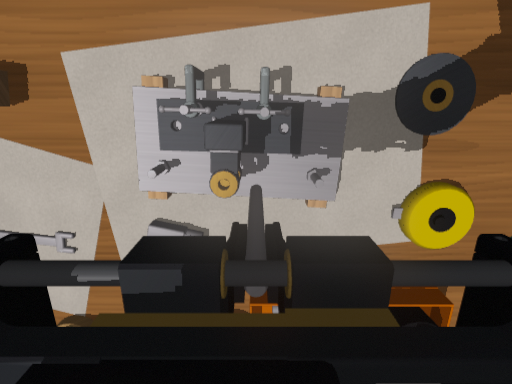

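View pics/scene4c.png

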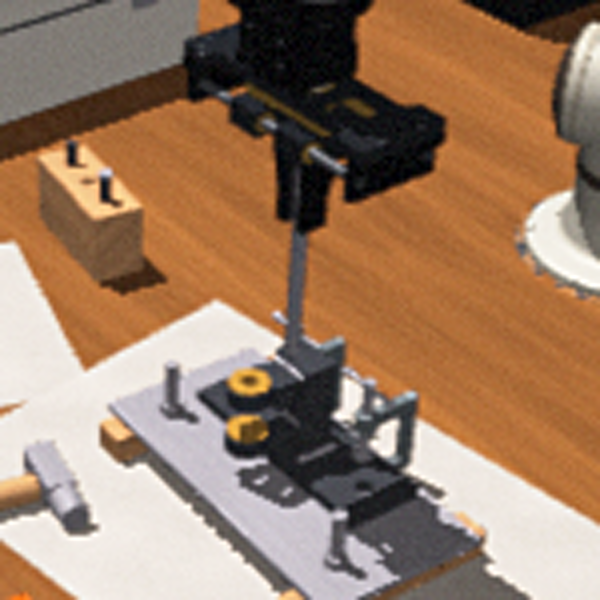

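View pics/side4c.png

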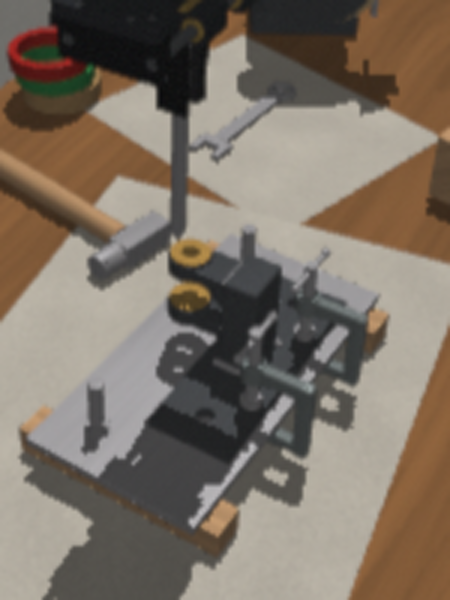

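```bash
python3 - <<'E'
import pickle,cv2,numpy as np
P=pickle.load(open("v1.pkl","rb"));a=P["wrist"]["image"]
def c(x0,y0,w,h,f): return cv2.resize(a[y0:y0+h,x0:x0+w],None,fx=f,fy=f,interpolation=cv2.INTER_CUBIC)
i=cv2.convertScaleAbs(np.hstack([c(161,111,30,30,9),c(270,112,30,30,9)]),alpha=2)
j=np.hstack([c(209,168,30,30,9),c(241,170,30,30,9)])
cv2.imwrite("pics/crop4.png",np.vstack([i,j]))
E
```

```text
(no output)
```

View pics/crop4.png

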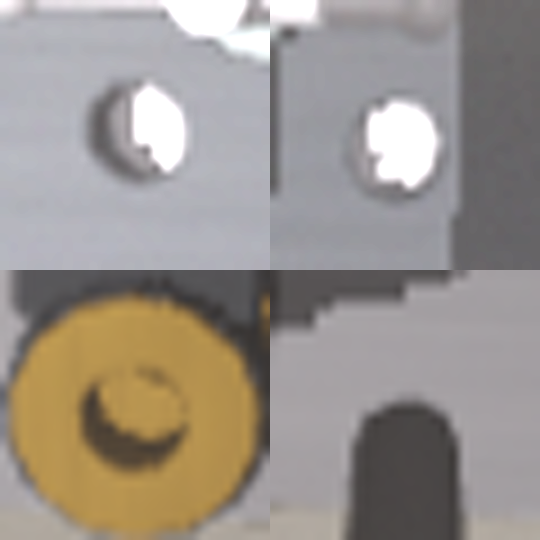

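```bash
python3 - <<'E'
from h import *
import pickle
np.set_printoptions(precision=4,suppress=True)
P=pickle.load(open("v1.pkl","rb"));w,s,d=P["wrist"],P["scene"],P["side"]
print("eye",w["eye"],P["tcp"])
print("hr",at(w,(175.7,125.2),.043));print("hl",at(w,(283.8,127.6),.043));print("bu",at(w,(223.3,183.8),.125))
print("tip w",at(w,(255.7,183.7),.176), tri([(s,(293.5,178)),(d,(269.3,198.3))]))
print("hl sd",at(s,(311.2,212),.043),at(d,(278.7,257.7),.043))
print("hl sd4",at(s,(220+363/4-.4,90+487/4-.4),.043),at(d,(210+209/3-.4,120+412/3-.4),.043))
print("bu sd",at(s,(220+249/4-.4,90+381/4-.4),.125),at(d,(210+190/3-.4,120+252/3-.4),.125))
for nm in("bu","hl"): pass
# foot/plate depth check
for uv in [(223+8,184),(190,135),(300,140),(150,130)]: print(uv,dep(w,uv))
# punch axis: head side in scene/side near fingers
print("upper pt",tri([(s,(220+298/4-.4,90+235/4-.4)),(d,(210+180/3-.4,120+120/3-.4))]))
E
```

```text
eye [0.4551 0.1215 0.4431] [0.5346 0.1214 0.3014]
hr [0.4827 0.0093 0.043 ]
hl [0.4856 0.1588 0.043 ]
bu [0.5437 0.0825 0.125 ]
tip w [0.5293 0.1205 0.176 ] (array([0.5337, 0.1213, 0.1694]), [array([-0.2, -0.4]), array([-0.2,  0.6])])
hl sd [0.4883 0.164  0.043 ] [0.485  0.1583 0.043 ]
hl sd4 [0.4884 0.16   0.043 ] [0.485  0.1555 0.043 ]
bu sd [0.5453 0.0841 0.125 ] [0.5442 0.0839 0.125 ]
(231, 184) [0.5442 0.0914 0.1239]
(190, 135) [0.4961 0.0279 0.0416]
(300, 140) [0.5028 0.1823 0.0413]
(150, 130) [ 0.4902 -0.0311  0.0321]
upper pt (array([0.5356, 0.1187, 0.2705]), [array([0. , 0.1]), array([ 0. , -0.1])])
```

```bash
python3 -m creep '[[0,-25,19,0,0],[0,-49.7,38.3,0,0],[0,-49.7,38.3,-30,0],[0,-49.7,38.3,-65,0],[0,-49.7,38.3,-95,0],[0,-49.7,38.3,-108,0],[0,-49.7,38.3,-108,0],[0,-49.7,38.3,-108,0]]'
cat > look.py <<'E'
from h import *
import pickle,sys
np.set_printoptions(precision=4,suppress=True)
n=sys.argv[1]
s=sense();print(s["tcp_pos"],s["gripper_width"],s["wrist_force"],s["time_s"])
P={k:capture(k) for k in ["wrist","scene","side"]};P["tcp"]=s["tcp_pos"];pickle.dump(P,open(n+".pkl","wb"))
X=np.array(s["tcp_pos"])-[0,0,.135]
out=[]
for k,f,h in [("wrist",7,19),("scene",7,19),("side",7,19)]:
    u,v=np.round(proj(P[k],X)).astype(int); h=20
    a=cv2.copyMakeBorder(P[k]["image"],40,40,40,40,cv2.BORDER_REPLICATE)[v-h+40:v+h+40,u-h+40:u+h+40]
    print(k,"crop origin",u-h,v-h); out.append(cv2.resize(a,None,fx=6.5,fy=6.5,interpolation=cv2.INTER_CUBIC))
cv2.imwrite(f"pics/{n}.png",cv2.convertScaleAbs(np.hstack(out),alpha=1.6))
E
python3 look.py v2
```

```text
time_s: 9.6
tcp_pos: [0.4859, 0.1581, 0.1954]
ee_rot: [[0.006, 0.001, 1.0], [-0.002, 1.0, -0.001], [-1.0, -0.002, 0.006]]
wrist_force: [-0.1, 0.2, -1.3]
gripper_width: 0.126
[0.4859 0.1581 0.1954] 0.12605116290869398 [-0.0508  0.2124 -1.2931] 9.6
wrist crop origin 236 166
scene crop origin 291 186
side crop origin 259 232
```

View pics/v2.png

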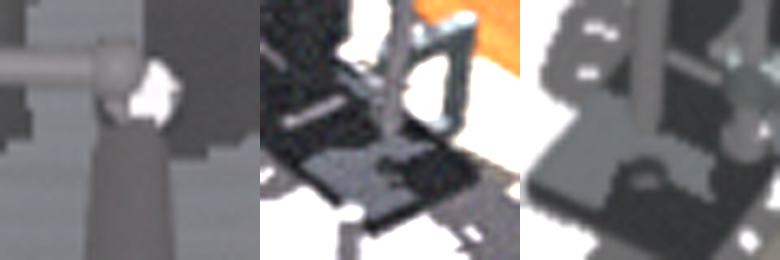

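```bash
python3 - <<'E'
from h import *
import pickle
np.set_printoptions(precision=4,suppress=True)
P=pickle.load(open("v2.pkl","rb"));w,s,d=P["wrist"],P["scene"],P["side"]
print("hole w",at(w,(236+139.5/6.5-.5,166+100/6.5-.5),.043)," by right/top edges",at(w,(236+183/6.5-.5,166+100/6.5-.5),.043),at(w,(236+139/6.5-.5,166+58/6.5-.5),.043))
e=at(w,(236+134/6.5-.5,166+125/6.5-.5),.069);print("tip w",e+[.006,0,0])
print("tip tri",tri([(s,(291+130/6.5-.5,186+137/6.5-.5)),(d,(259+125/6.5-.5,232+133/6.5-.5))]))
print("hole tri",tri([(s,(291+133/6.5-.5,186+167/6.5-.5)),(d,(259+128/6.5-.5,232+172/6.5-.5))]))
a=[]
for k,(u,v),(x,y,w_,h_) in [("wrist",(0,0),(240,165,36,30)),("scene",(0,0),(296,195,30,30)),("side",(0,0),(264,240,30,30))]:
    a.append(cv2.resize(P[k]["image"][y:y+30,x:x+30],None,fx=16,fy=16,interpolation=cv2.INTER_CUBIC)[:, :400] if 0 else cv2.resize(P[k]["image"][y:y+30,x:x+26],None,fx=10,fy=10,interpolation=cv2.INTER_NEAREST))
i=np.hstack(a); i=(255*(i/255.)**.5).astype(np.uint8); cv2.imwrite("pics/v2b.png",i)
E
```

```text
hole w [0.4857 0.1588 0.043 ]  by right/top edges [0.4857 0.166  0.043 ] [0.4785 0.1587 0.043 ]
tip w [0.4885 0.1579 0.069 ]
tip tri (array([0.4879, 0.1584, 0.0606]), [array([0. , 0.1]), array([ 0. , -0.1])])
hole tri (array([0.4857, 0.1596, 0.0425]), [array([-0.1, -0.1]), array([-0.1,  0.2])])
```

View pics/v2b.png

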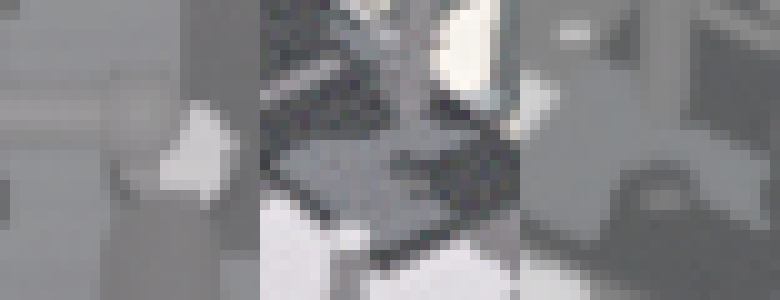

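```bash
python3 -m creep '[[0,-1.2,0.5,0,0],[0,-2.4,1,0,0],[0,-2.4,1,-5,0],[0,-2.4,1,-10,0],[0,-2.4,1,-14,0],[0,-2.4,1,-18,0],[0,-2.4,1,-20,0],[0,-2.4,1,-20,0]]'
python3 look.py v3
```

```text
time_s: 10.55
tcp_pos: [0.4836, 0.1592, 0.1756]
ee_rot: [[0.007, 0.001, 1.0], [-0.001, 1.0, -0.001], [-1.0, -0.001, 0.007]]
wrist_force: [-0.1, 0.5, -2.9]
gripper_width: 0.127
[0.4836 0.1592 0.1756] 0.12668263757891807 [-0.122   0.4607 -2.8521] 10.55
wrist crop origin 236 166
scene crop origin 291 191
side crop origin 259 239
```

View pics/v3.png

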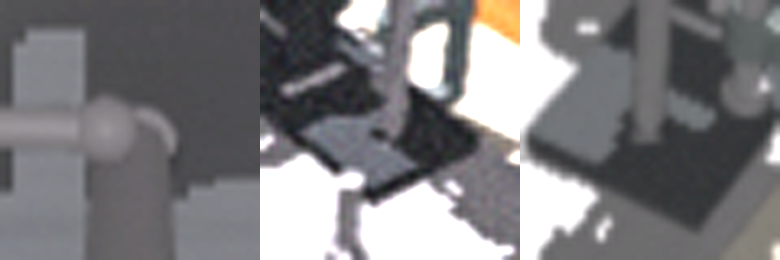

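```bash
python3 -m creep '[[0,0,0.4,-1.5,0],[0,0,0.4,-3,0],[0,0,0.4,-4,0],[0,0,0.4,-4.5,0],[0,0,0.4,-5,0],[0,0,0.4,-5.3,0],[0,0,0.4,-5.3,0],[0,0,0.4,-5.3,0]]'
python3 -c "
from h import *
s=sense();print(s['tcp_pos'],s['wrist_force'],s['moment'])"
```

```text
time_s: 11.5
tcp_pos: [0.4839, 0.1598, 0.171]
ee_rot: [[0.008, 0.001, 1.0], [-0.001, 1.0, -0.001], [-1.0, -0.001, 0.008]]
wrist_force: [-0.1, -0.7, -2.6]
gripper_width: 0.129
[0.48388659 0.1597928  0.17098668] [-0.12798491 -0.66712581 -2.63531976] [-0.01385787  0.06755731  0.03028024]
```

```bash
python3 -m creep '[[0,0,0,-0.3,0],[0,0,0,-0.6,0],[0,0,0,-0.9,0],[0,0,0,-1.2,0],[0,0,0,-1.5,0],[0,0,0,-1.5,0],[0,0,0,-1.5,0],[0,0,0,-1.5,0]]'
python3 -c "
from h import *
s=sense();print(s['tcp_pos'],s['wrist_force'],s['moment'])"
```

```text
time_s: 12.3
tcp_pos: [0.4841, 0.1598, 0.1698]
ee_rot: [[0.008, 0.001, 1.0], [-0.0, 1.0, -0.001], [-1.0, -0.0, 0.008]]
wrist_force: [-0.8, -0.8, 1.5]
gripper_width: 0.128
[0.48405007 0.1598346  0.1697671 ] [-0.75674773 -0.76127236  1.4699254 ] [-0.10189772  0.18812892 -0.04916949]
```

```bash
python3 -m creep '[[0,0,0,-0.3,0],[0,0,0,-0.5,0],[0,0,0,-0.5,0],[0,0,0,-0.5,0],[0,0,0,-0.5,0],[0,0,0,-0.5,0],[0,0,0,-0.5,0],[0,0,0,-0.5,0]]'
python3 look.py v4
```

```text
time_s: 13.1
tcp_pos: [0.4842, 0.1599, 0.1694]
ee_rot: [[0.009, 0.001, 1.0], [-0.0, 1.0, -0.001], [-1.0, -0.0, 0.009]]
wrist_force: [-1.0, -0.2, 4.0]
gripper_width: 0.126
[0.4842 0.1599 0.1694] 0.12601991308144816 [-1.0009 -0.2405  4.0103] 13.1
wrist crop origin 236 165
scene crop origin 291 193
side crop origin 259 241
```

View pics/v4.png

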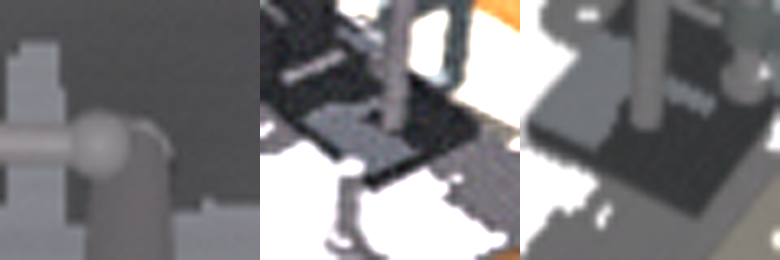

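```bash
python3 -m creep '[[0,0,0,10,0],[0,0,0,45,0],[0,0,0,90,0],[0,0,-10,127,0],[0,-1,-50,130,0],[0,-2,-95,130,0],[0,-2.9,-135,130,0],[0,-2.9,-149.5,130,0]]'; python3 -m creep '[[0,0,0,0,0],[0,0,0,-30,0],[0,0,0,-65,0],[0,0,0,-90,0],[0,0,0,-104,0],[0,0,0,-104,0],[0,0,0,-104,0],[0,0,0,-104,0]]'
python3 look.py v5
```

```text
time_s: 14.05
tcp_pos: [0.4802, 0.0079, 0.2991]
ee_rot: [[0.007, 0.004, 1.0], [-0.0, 1.0, -0.004], [-1.0, -0.0, 0.007]]
wrist_force: [-0.7, 0.4, -2.9]
gripper_width: 0.127
time_s: 14.85
tcp_pos: [0.4811, 0.0085, 0.1963]
ee_rot: [[0.01, 0.003, 1.0], [0.0, 1.0, -0.003], [-1.0, 0.0, 0.01]]
wrist_force: [-0.5, 0.6, -1.7]
gripper_width: 0.128
[0.4811 0.0085 0.1963] 0.1281738556215489 [-0.48    0.569  -1.6804] 14.85
wrist crop origin 236 165
scene crop origin 262 162
side crop origin 289 195
```

View pics/v5.png

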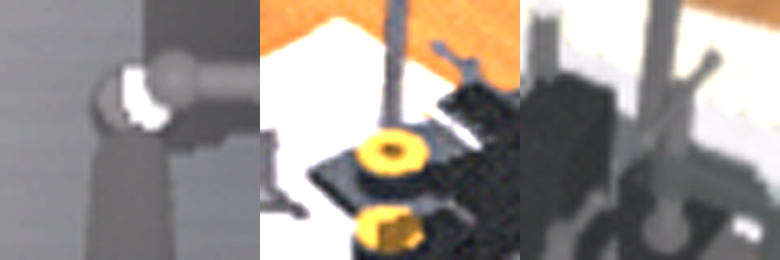

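```bash
python3 - <<'E'
import cv2,pickle,numpy as np
o=[]
for n in ["v2","v5"]:
    a=pickle.load(open(n+".pkl","rb"))["wrist"]["image"][165:200,238:276]
    o.append(cv2.resize(cv2.convertScaleAbs(a,alpha=1.8),None,fx=10,fy=10,interpolation=cv2.INTER_CUBIC))
cv2.imwrite("pics/v5b.png",np.hstack(o))
E
```

```text
(no output)
```

View pics/v5b.png

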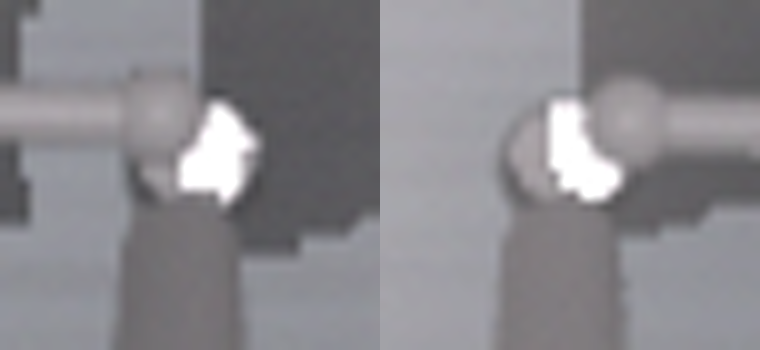

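```bash
python3 - <<'E'
from h import *
import pickle
np.set_printoptions(precision=4,suppress=True)
for n,hc,tp in [("v2",(197,97),(182,200)),("v5",(563-380,97),(561-380,204))]:
    P=pickle.load(open(n+".pkl","rb"));w=P["wrist"]
    f=lambda u,v:(238+u/10-.5,165+v/10-.5)
    top=at(w,f(*hc),.043)+[.007,0,0]; tz=P["tcp"][2]-.1368
    t=at(w,f(*tp),tz+.010)+[.006,0,0]
    print(n,P["tcp"],top,t,(top-t)*1000)
w=pickle.load(open("v4.pkl","rb"))["wrist"]["image"][165:200,238:276]
cv2.imwrite("pics/v4b.png",cv2.resize(cv2.convertScaleAbs(w,alpha=2.2),None,fx=14,fy=14,interpolation=cv2.INTER_CUBIC))
E
```

```text
v2 [0.4859 0.1581 0.1954] [0.4853 0.159  0.043 ] [0.4884 0.1575 0.0686] [ -3.1337   1.5377 -25.5789]
v5 [0.4811 0.0085 0.1963] [0.4812 0.0083 0.043 ] [0.4844 0.0081 0.0695] [ -3.2292   0.2139 -26.4757]
```

View pics/v4b.png

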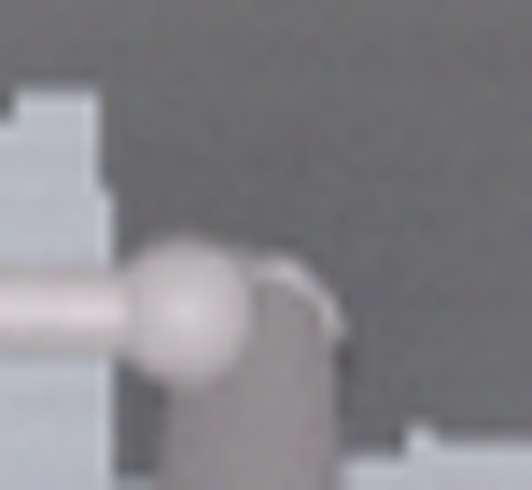

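```bash
python3 -m creep '[[0,-1.2,0.2,0,0],[0,-2.5,0.4,0,0],[0,-2.5,0.4,-5,0],[0,-2.5,0.4,-10,0],[0,-2.5,0.4,-14,0],[0,-2.5,0.4,-18,0],[0,-2.5,0.4,-20,0],[0,-2.5,0.4,-20,0]]'
python3 look.py v6; python3 - <<'E'
import cv2,pickle
w=pickle.load(open("v6.pkl","rb"))["wrist"]["image"][165:200,238:276]
cv2.imwrite("pics/v6b.png",cv2.resize(cv2.convertScaleAbs(w,alpha=2.2),None,fx=14,fy=14,interpolation=cv2.INTER_CUBIC))
E
```

```text
time_s: 15.8
tcp_pos: [0.478, 0.0085, 0.1756]
ee_rot: [[0.008, 0.004, 1.0], [0.0, 1.0, -0.004], [-1.0, 0.0, 0.008]]
wrist_force: [0.1, 0.2, -1.9]
gripper_width: 0.128
[0.478  0.0085 0.1756] 0.12801540321710544 [ 0.0775  0.2199 -1.8885] 15.8
wrist crop origin 236 165
scene crop origin 263 167
side crop origin 290 202
```

View pics/v6.png

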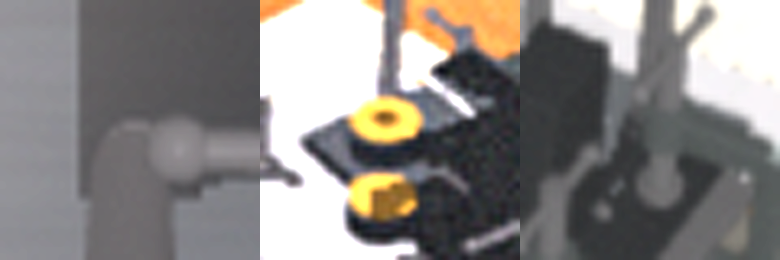

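View pics/v6b.png

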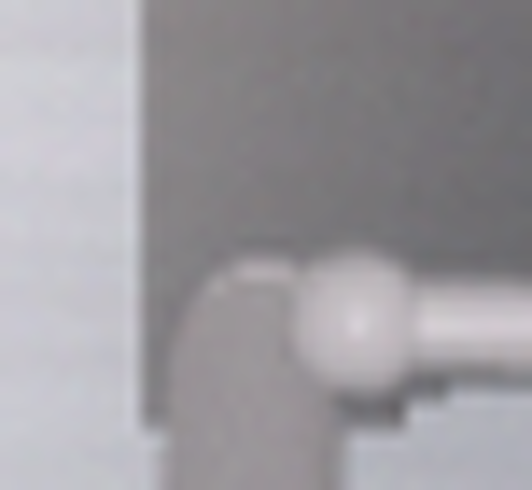

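```bash
python3 -m creep '[[0,0.2,0.3,-1.5,0],[0,0.2,0.3,-3,0],[0,0.2,0.3,-4,0],[0,0.2,0.3,-4.5,0],[0,0.2,0.3,-5,0],[0,0.2,0.3,-5.3,0],[0,0.2,0.3,-5.3,0],[0,0.2,0.3,-5.3,0]]';python3 -m creep '[[0,0,0,-0.3,0],[0,0,0,-0.6,0],[0,0,0,-0.9,0],[0,0,0,-1.2,0],[0,0,0,-1.5,0],[0,0,0,-1.5,0],[0,0,0,-1.5,0],[0,0,0,-1.5,0]]'
```

```text
time_s: 16.75
tcp_pos: [0.4786, 0.0089, 0.171]
ee_rot: [[0.01, 0.004, 1.0], [0.001, 1.0, -0.004], [-1.0, 0.001, 0.01]]
wrist_force: [0.2, 0.6, -1.4]
gripper_width: 0.124
time_s: 17.55
tcp_pos: [0.4788, 0.0089, 0.1697]
ee_rot: [[0.01, 0.004, 1.0], [0.001, 1.0, -0.004], [-1.0, 0.001, 0.01]]
wrist_force: [0.1, -0.1, 0.5]
gripper_width: 0.133
```

```bash
python3 -m creep '[[0,0,0,-0.3,0],[0,0,0,-0.6,0],[0,0,0,-0.6,0],[0,0,0,-0.6,0],[0,0,0,-0.6,0],[0,0,0,-0.6,0],[0,0,0,-0.6,0],[0,0,0,-0.6,0]]';python3 look.py v7; python3 - <<'E'
import cv2,pickle
w=pickle.load(open("v7.pkl","rb"))["wrist"]["image"][165:200,238:276]
cv2.imwrite("pics/v7b.png",cv2.resize(cv2.convertScaleAbs(w,alpha=2.2),None,fx=14,fy=14,interpolation=cv2.INTER_CUBIC))
E
```

```text
time_s: 18.35
tcp_pos: [0.479, 0.009, 0.1693]
ee_rot: [[0.011, 0.003, 1.0], [0.001, 1.0, -0.003], [-1.0, 0.001, 0.011]]
wrist_force: [-1.0, -1.2, 4.8]
gripper_width: 0.123
[0.479  0.009  0.1693] 0.12330600442256798 [-0.9599 -1.2229  4.8291] 18.35
wrist crop origin 236 165
scene crop origin 262 169
side crop origin 289 204
```

View pics/v7b.png

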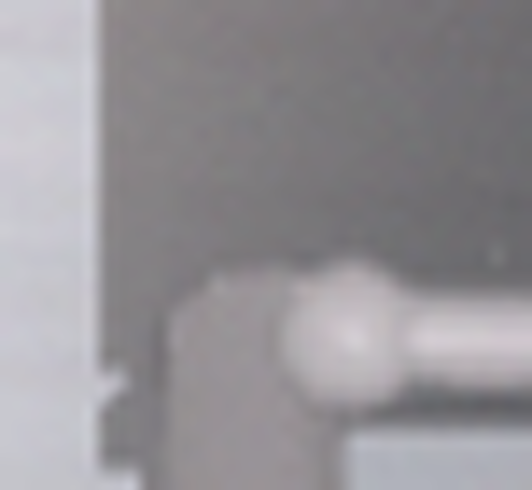

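```bash
python3 -m creep '[[0,0,0,10,0],[0,0,0,45,0],[0,0,0,85,0],[0,0,0,112,0],[0,20,22,117,0],[0,42,48,117,0],[0,62.6,74,117,0],[0,62.6,74,108,0]]'; python3 -m creep '[[0,0,0,0,0],[0,0,0,0,0],[0,0,0,0,0],[0,0,0,0,0],[0,0,0,0,0],[0,0,0,0,0],[0,0,0,0,0],[0,0,0,0,0]]'
python3 look.py v8;python3 - <<'E'
import cv2,pickle
w=pickle.load(open("v8.pkl","rb"))["wrist"]["image"];cv2.imwrite("pics/v8w.png",w);w=w[165:205,236:276]
cv2.imwrite("pics/v8b.png",cv2.resize(cv2.convertScaleAbs(w,alpha=1.6),None,fx=14,fy=14,interpolation=cv2.INTER_CUBIC))
E
```

```text
time_s: 19.3
tcp_pos: [0.5438, 0.0856, 0.2768]
ee_rot: [[0.012, 0.001, 1.0], [0.002, 1.0, -0.001], [-1.0, 0.002, 0.012]]
wrist_force: [-0.6, 0.3, -1.7]
gripper_width: 0.131
time_s: 20.1
tcp_pos: [0.5437, 0.0855, 0.2769]
ee_rot: [[0.012, 0.002, 1.0], [0.002, 1.0, -0.002], [-1.0, 0.002, 0.012]]
wrist_force: [0.2, -0.2, -3.2]
gripper_width: 0.131
[0.5437 0.0855 0.2769] 0.13080681066313857 [ 0.2224 -0.1527 -3.1912] 20.1
wrist crop origin 236 165
scene crop origin 263 160
side crop origin 253 178
```

View pics/v8.png

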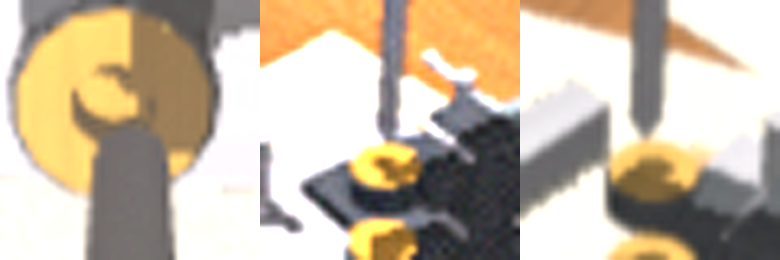

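View pics/v8b.png

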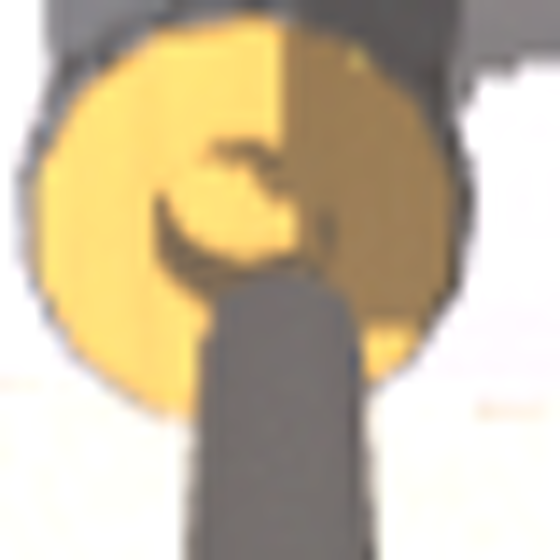

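```bash
python3 - <<'E'
from h import *
import pickle
np.set_printoptions(precision=4,suppress=True)
P=pickle.load(open("v8.pkl","rb"));w,s,d=P["wrist"],P["scene"],P["side"]
f=lambda u,v:(236+u/14-.5,165+v/14-.5)
b=at(w,f(247,228),.125); t=at(w,f(285,272),P["tcp"][2]-.1366+.01)+[.006,0,0]
print(b,t,b-t,at(w,f(247,15),.125),at(w,f(30,228),.125),at(w,f(465,228),.125))
o=[]
for p,(x,y) in [(s,(255,120)),(d,(245,125))]:
    o.append(cv2.resize(p["image"][y:y+75,x:x+48],None,fx=8,fy=8,interpolation=cv2.INTER_CUBIC))
cv2.imwrite("pics/v8c.png",np.hstack(o))
for p in(s,d):
  for z in(.14,.15,.2,.25): print(proj(p,[.5437,.0855,z]),end=' ')
  print()
E
```

```text
[0.5441 0.0827 0.125 ] [0.5463 0.0855 0.1503] [-0.0022 -0.0029 -0.0253] [0.5275 0.0827 0.125 ] [0.5441 0.066  0.125 ] [0.5442 0.0994 0.125 ]
[282.7417 180.9458] [282.8704 178.282 ] [283.5306 164.6096] [284.2207 150.319 ] 
[272.9045 199.0599] [272.9917 195.675 ] [273.4455 178.0528] [273.9317 159.1769]
```

View pics/v8c.png

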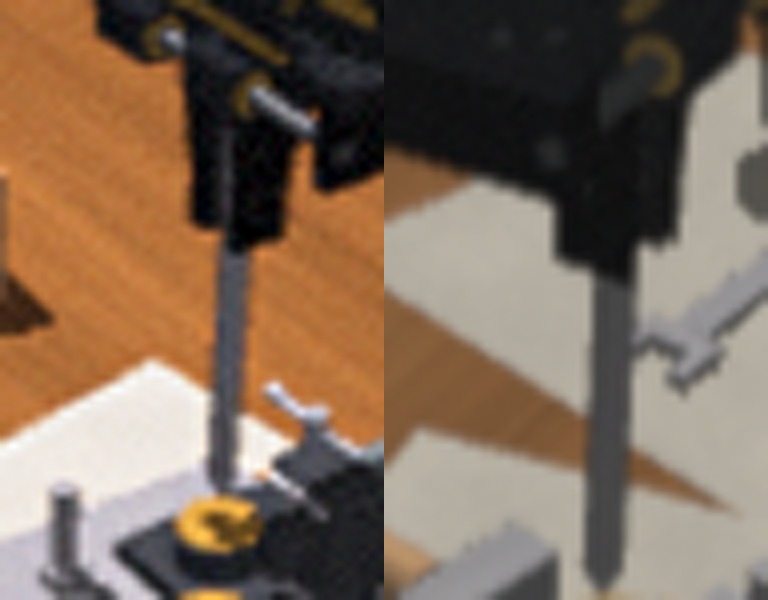

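```bash
python3 -m creep '[[0,-1,-1.4,0,0],[0,-2.1,-2.7,0,0],[0,-2.1,-2.7,-4,0],[0,-2.1,-2.7,-9,0],[0,-2.1,-2.7,-13,0],[0,-2.1,-2.7,-16,0],[0,-2.1,-2.7,-18,0],[0,-2.1,-2.7,-18,0]]'
python3 look.py v9;python3 - <<'E'
import cv2,pickle
w=pickle.load(open("v9.pkl","rb"))["wrist"]["image"][165:205,236:276]
cv2.imwrite("pics/v9b.png",cv2.resize(cv2.convertScaleAbs(w,alpha=1.6),None,fx=14,fy=14,interpolation=cv2.INTER_CUBIC))
E
```

```text
time_s: 21.05
tcp_pos: [0.5415, 0.0829, 0.2584]
ee_rot: [[0.011, 0.001, 1.0], [0.001, 1.0, -0.001], [-1.0, 0.001, 0.011]]
wrist_force: [-0.9, 0.4, -1.5]
gripper_width: 0.13
[0.5415 0.0829 0.2584] 0.1299630140831802 [-0.855   0.4281 -1.5208] 21.05
wrist crop origin 236 165
scene crop origin 263 165
side crop origin 254 184
```

View pics/v9.png

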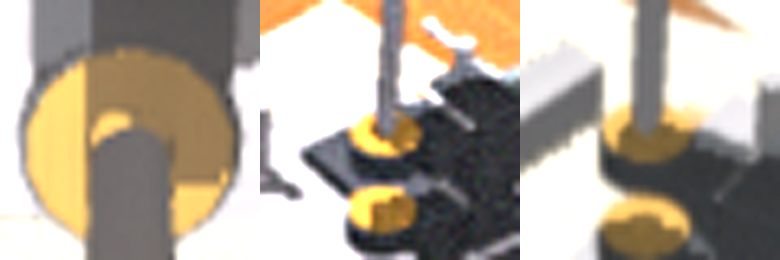

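View pics/v9b.png

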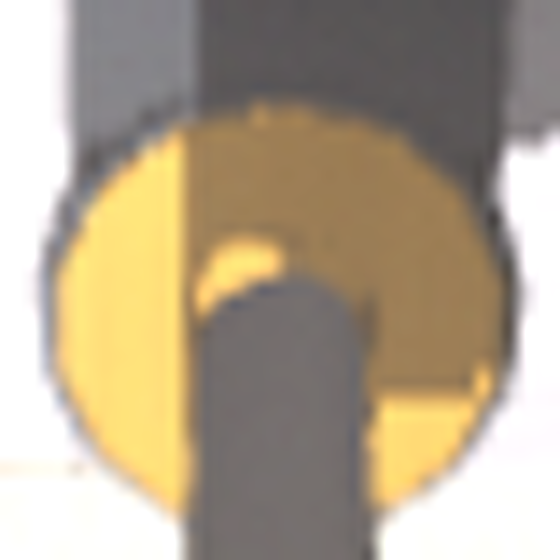

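```bash
python3 - <<'E'
from h import *
import pickle
np.set_printoptions(precision=4,suppress=True)
P=pickle.load(open("v9.pkl","rb"));w=P["wrist"]
f=lambda u,v:(236+u/14-.5,165+v/14-.5)
print(at(w,f(281,326),.125),at(w,f(281,236),.125),at(w,f(281,105),.125)); print(at(w,f(280,273),P["tcp"][2]-.1366+.01)+[.006,0,0])
E
```

```text
[0.544  0.0825 0.125 ] [0.5373 0.0825 0.125 ] [0.5276 0.0826 0.125 ]
[0.5441 0.0825 0.1318]
```

```bash
python3 -m creep '[[0,0,0,-5,0],[0,0,0,-10,0],[0,0,0,-15,0],[0,0,0,-20,0],[0,0.1,0,-25,0],[0,0.2,0,-30,0],[0,0.2,0,-33,0],[0,0.2,0,-33,0]]'
python3 look.py v10;python3 -c "
from h import *
print(sense()['moment'])"
```

```text
time_s: 22.0
tcp_pos: [0.5417, 0.0829, 0.2254]
ee_rot: [[0.011, 0.001, 1.0], [0.001, 1.0, -0.001], [-1.0, 0.001, 0.011]]
wrist_force: [0.2, -0.2, -1.6]
gripper_width: 0.13
[0.5417 0.0829 0.2254] 0.1301354287300158 [ 0.1632 -0.215  -1.5863] 22.0
wrist crop origin 236 165
scene crop origin 262 173
side crop origin 254 195
[-0.07984931  0.02303626 -0.00871624]
```

View pics/v10.png

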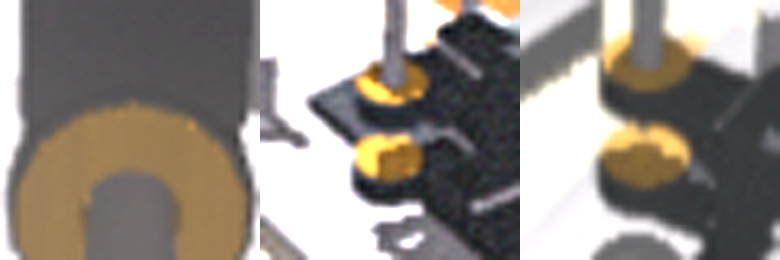

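```bash
python3 -m creep '[[0,0.1,0,-4,0],[0,0.2,0,-8,0],[0,0.3,0,-12,0],[0,0.3,0,-15,0],[0,0.3,0,-18,0],[0,0.3,0,-20,0],[0,0.3,0,-20,0],[0,0.3,0,-20,0]]'
python3 -c "
from h import *
print(sense()['moment'])"
```

```text
time_s: 22.95
tcp_pos: [0.5426, 0.083, 0.2063]
ee_rot: [[0.013, 0.001, 1.0], [0.002, 1.0, -0.001], [-1.0, 0.002, 0.013]]
wrist_force: [-0.7, -0.3, -0.9]
gripper_width: 0.132
[-0.01054336  0.01409453  0.04276251]
```

```bash
python3 -m creep '[[0,0,0,-5,0],[0,0,0,-10,0],[0,0,0,-15,0],[0,0,0,-20,0],[0,0,0,-25,0],[0,0,0,-29,0],[0,0,0,-31,0],[0,0,0,-31,0]]'
python3 -c "
from h import *
print(sense()['moment'])"; python3 look.py v11
```

```text
time_s: 23.75
tcp_pos: [0.5425, 0.083, 0.1749]
ee_rot: [[0.013, 0.001, 1.0], [0.001, 1.0, -0.001], [-1.0, 0.001, 0.013]]
wrist_force: [0.0, -0.1, -1.9]
gripper_width: 0.129
[-0.03008383 -0.03620722  0.01386586]
[0.5425 0.083  0.1749] 0.1286292742215879 [ 0.0444 -0.0962 -1.9092] 23.75
wrist crop origin 236 165
scene crop origin 261 186
side crop origin 253 210
```

View pics/v11.png

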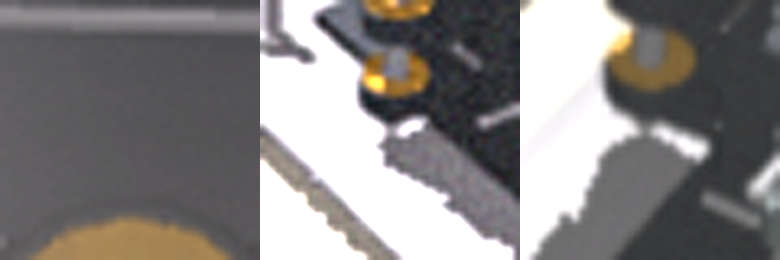

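```bash
python3 -m creep '[[0,0,0,-1.5,0],[0,0,0,-2.5,0],[0,0,0,-3.5,0],[0,0,0,-4.2,0],[0,0,0,-4.7,0],[0,0,0,-5,0],[0,0,0,-5,0],[0,0,0,-5,0]]'; python3 -m creep '[[0,0,0,-0.3,0],[0,0,0,-0.6,0],[0,0,0,-0.9,0],[0,0,0,-1.2,0],[0,0,0,-1.3,0],[0,0,0,-1.3,0],[0,0,0,-1.3,0],[0,0,0,-1.3,0]]'
```

```text
time_s: 24.7
tcp_pos: [0.5428, 0.0831, 0.1706]
ee_rot: [[0.014, 0.001, 1.0], [0.002, 1.0, -0.001], [-1.0, 0.002, 0.014]]
wrist_force: [0.6, -0.3, -1.8]
gripper_width: 0.13
time_s: 25.5
tcp_pos: [0.543, 0.0831, 0.1696]
ee_rot: [[0.014, 0.001, 1.0], [0.002, 1.0, -0.001], [-1.0, 0.002, 0.014]]
wrist_force: [-0.8, -0.5, 1.9]
gripper_width: 0.129
```

```bash
python3 -m creep '[[0,0,0,-0.3,0],[0,0,0,-0.6,0],[0,0,0,-0.9,0],[0,0,0,-1.2,0],[0,0,0,-1.2,0],[0,0,0,-1.2,0],[0,0,0,-1.2,0],[0,0,0,-1.2,0]]'
```

```text
time_s: 26.3
tcp_pos: [0.5432, 0.0831, 0.1692]
ee_rot: [[0.015, 0.001, 1.0], [0.002, 1.0, -0.001], [-1.0, 0.002, 0.015]]
wrist_force: [-1.4, -0.0, 6.6]
gripper_width: 0.129
```

```bash
python3 -m creep '[[0,0,0,-0.8,0],[0,0,0,-1.0,0],[0,0,0,-1.2,0],[0,0,0,-1.2,0],[0,0,0,-1.2,0],[0,0,0,-1.2,0],[0,0,0,-1.2,0],[0,0,0,-1.2,0]]'; python3 look.py v12; python3 - <<'E'
import cv2,pickle,numpy as np
from h import *
P=pickle.load(open("v12.pkl","rb"));cv2.imwrite("pics/v12w.png",P["wrist"]["image"])
o=[cv2.resize(P[k]["image"][y:y+100,x:x+70],None,fx=5.5,fy=5.5,interpolation=cv2.INTER_CUBIC) for k,x,y in [("scene",250,130),("side",240,150)]]
cv2.imwrite("pics/v12c.png",np.hstack(o))
for i in range(4): capture("wrist");print(sense()["wrist_force"],sense()["tcp_pos"],sense()["gripper_width"])
E
```

```text
time_s: 27.1
tcp_pos: [0.5433, 0.0831, 0.1691]
ee_rot: [[0.016, 0.0, 1.0], [0.002, 1.0, -0.0], [-1.0, 0.002, 0.016]]
wrist_force: [-1.5, 0.1, 7.5]
gripper_width: 0.131
[0.5433 0.0831 0.1691] 0.13081850318306693 [-1.5058  0.1231  7.5394] 27.1
wrist crop origin 236 164
scene crop origin 261 187
side crop origin 253 212
[-2.8246637   0.16182805  8.25421072] [0.54327523 0.08306712 0.16908585] 0.1328970054250008
[-3.21458588 -0.06375825  6.92972339] [0.54328203 0.08306558 0.16906621] 0.13147749961621896
[-2.10450576  0.28469326  6.14536801] [0.54330685 0.08306487 0.16908057] 0.13155242810590229
[-2.49886956  0.06429796  8.33505973] [0.54330519 0.08307003 0.16908695] 0.1260805932526965
```

View pics/v12c.png

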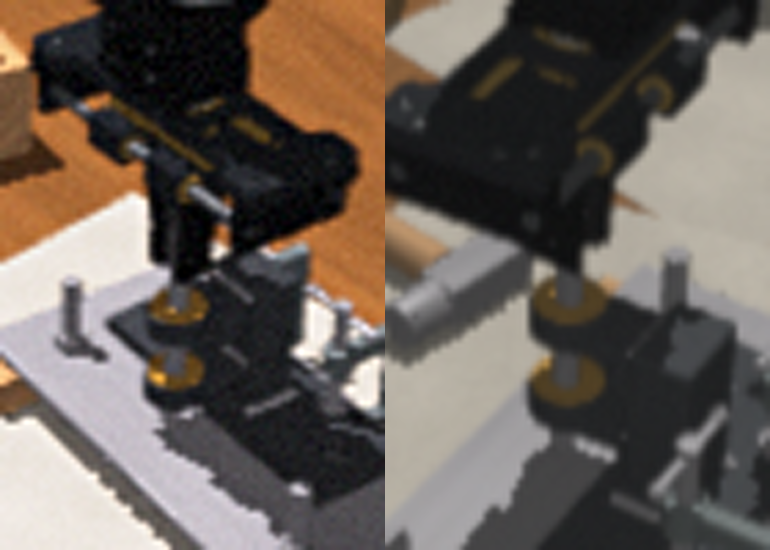

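View pics/v12w.png

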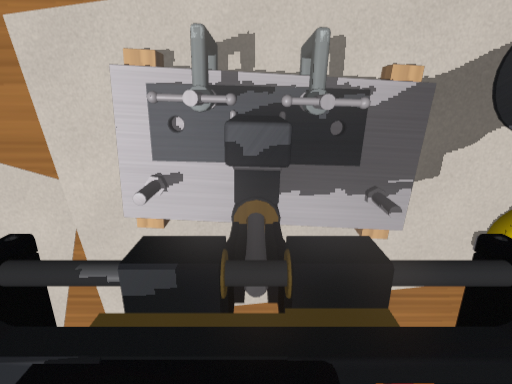

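```bash
python3 -c "
from station import *
print(finish_job())"
```

```text
the job is handed in; nothing more can be done
None
```

The job is done and handed in at about 27.5 s. I drew the transfer punch from the middle hole of the block. I touched its point to the plate through the left bolt hole, then the right one. Last, I passed it down through the upper and lower bushes onto the plate, where it is still gripped and pressed down.

- **Touches and seating:** The tool was at nearly the same height at all three contacts (TCP 169.4, 169.3 and 169.1 mm). That puts the point on the plate each time, not on a hole rim. The net force was about 6.5 N at each of the two bolt holes.
- **Final hold:** The punch presses on the plate with roughly 9–10 N. The force reading wanders by 1–2 N, and there is a side force of 2–3 N. The jaw opening stayed steady at about 11 mm, so the grip has not slipped. The last pictures show the punch through both bushes, and the two bolts still standing.
- **Uprightness:** The tool's tilt crept up to about 0.9° by the end. At the last measurement, just before entering the bushes, the punch itself leaned about 1°. The moves I had could not correct this. It went through both bushes without any noticeable force.
- **Bolt-hole centring:** The camera views differed by about 1 mm on where the bolt holes were. The wrist pictures at contact suggest the punch may sit up to about half a millimetre off centre in the left hole. In the right hole the clamp hid part of the view, so I could not measure it there.

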